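# Fish the microscope's auxiliary lens out from under the bench riser

## Robot

A 6-joint arm with a two-finger parallel gripper is mounted at the origin on the work surface. World frame = base frame: x ahead of the robot, y to its left, z up, the work surface at z = 0. Lengths are in m, angles in rad, forces in N, time in s.
With the tool pointing down it reaches from about 0.275 to 0.85 m from the base axis. Payload 19 kg.
Tool frame: the origin (TCP) lies between the finger pads; the fingertips stand 25 mm ahead of it and the grasp point (between the pads) lies 6 mm ahead of it; z points along the fingers, y is the line along which they close (so a half turn about z gives the same grasp; the last joint's range is limited). The gripper opens to 85 mm and grips with 20 to 120 N. Pads are 22 mm wide; open, the fingers measure 114 mm over their backs; the gripper's body (76 mm by 85 mm) begins 54 mm behind the grasp point. The pads swing forward as they close: fully open they stand 13 mm farther back than shut.
Start: joints at [1.017, 0.15, 1.437, -0, 1.554, -0.134], TCP at [0.234, 0.525, 0.256] pointing down, gripper open.
Joint ranges: [-2.8, 2.8], [-0.68, 2.1], [0.12, 2.68], [-1.39, 4.53], [0.16, 2.79], [-2.81, 2.81]. Speed limits (rad/s): [1.89, 1.89, 2.22, 3.01, 3.01, 3.01].

## Interface

Orientations are given as a rotation vector (axis times angle).
In Python, from workcell import arm, solver, cams, read_time, read_joints, read_dq, read_tau, read_tcp_pos, read_tcp_rot, read_ft_force, read_torque, read_gripper_width, read_finger_force gives the robot as it stands. Calls block until the motion is done:
- arm.move_ptp(position, orientation): joint-space move of the TCP to a pose.
- arm.move_straight(position, rotation=None, speed=0.15, force_limit=None): straight line of the TCP; rotation=None keeps the orientation; speed is the mean speed in m/s. With force_limit (N) it stops when the force on the tool has changed by that much, and returns True; else False.
- arm.move_j(angles): joint-space move.
- arm.grip(opening, force=None): finger opening in m; force is the grip in N (None keeps the last); returns when the fingers have stopped.
- arm.sleep(seconds).
- solver.inverse_kinematics(position, orientation): joint angles nearest the present ones, or None.
- cams.snapshot(name): name is "scene" or "top" or "wrist"; returns the picture (480x640x3 uint8, red, green, blue); there is no depth.
- cams.camera_info(name): a dict with "fx", "fy", "cx", "cy" (pixels), "view" (4x4, takes a point from world to camera coordinates). Camera axes: x right, y down, z forward; pixel columns grow to the right and rows downward; lengths in m; the calibration is good to about 2 mm. A picture is of the moment at which its call begins: read the wrist's pose just before it. camera_info takes no time and is no camera call; for the wrist camera it gives the pose at the moment of the call.
A pose or a line that the arm cannot do raises arm.MotionError and nothing moves.
- arm.close_job(): hands the job in; it is judged then, once.
Readings, each from a call of its own:
- read_time(): time.
- read_joints(): joint angles.
- read_dq(): joint speeds.
- read_tau(): joint torques, N m.
- read_tcp_pos(): TCP position.
- read_tcp_rot(): TCP orientation.
- read_ft_force(): force on the tool from outside, world axes, zero at the start.
- read_torque(): the same for the moment, N m.
- read_gripper_width(): finger opening in m.
- read_finger_force(): force on a finger pad.
Only numpy, scipy, OpenCV 4.12 (cv2) and the standard library are available. Lean on these libraries where they do the work, as an engineer would, in place of code of your own. Each camera call takes 0.05 s, during which the arm holds its last target. There are 200 camera calls.

## Task

The microscope's auxiliary lens has slid right to the back of the low gap under the clear acrylic riser. Reach in with the bent rod, whose rubber end fits inside the lens's raised rim, and draw the lens out to the front with it; then put the rod down on the open bench and lay the lens flat in the cork-lined tray, without dropping it. Be gentle: neither the lens nor the acrylic may be leaned on hard, and the bottles, the jar and the painted panel must stay where they are.

Things in the scene. Friction and masses are not known exactly. Their poses are not given: they have to be found in the camera images.
- riser: low clear acrylic bench riser, fixed: 6 mm sheet, 240 mm wide (its y), 110 deep (its x), 40 high. Roof, side walls and back wall; open only at the front, its -x side, which roughly faces the robot. Gap inside 34 mm high, 228 wide, 104 deep, floored by the bench (z = 0). Origin: centre of its footprint on the bench, z up. Cracks if rod or robot loads it beyond 10 N
- mouth (a point): middle of the riser's open front edge at bench level (55 mm in -x of riser); its axes are those of the riser: -x points out of the gap
- lens: dropped part: lens in a round black mount with a brass band, 60 mm across, 14 high, 80 to 140 g, flat on the bench, glass up, 1 to 4 mm from the riser's back wall (no room to hook behind), seen through the clear roof. Its top is a flat-bottomed dish: glass 11 mm above the underside, inside a rim 3 mm higher and 5 mm wide. Origin: centre of underside, z up. Damaged if the rod loads it beyond 12 N
- rod: bent reaching rod, 150 g, standing upright on a round steel foot 30 mm across, 18 high. From the foot, 10 mm above its underside, a stiff 6 mm rod runs along the body's +x; 100 mm from the handle axis it bends down into a round rubber cap, radius 5.5. Hand-bent: the cap's lowest point is 0 to 8 mm higher than the foot's underside, unmeasured: find it by touch. Origin: centre of foot's underside, z up
- handle (a point): point to grip on the rod's upright wooden handle, on its axis, 75 mm above the foot's underside; the handle is 18 x 18 mm square (faces along the rod body's x and y) and spans 18 to 110 mm above the foot's underside; same axes as rod
- tray: wooden tray with thin cork lining, fixed, 150 x 150 mm outside, 18 high, walls and floor 5 thick: the lens comes to rest 5 mm above the bench. Origin: centre of its underside, z up
- amber_bottle: small amber bottle, 42 mm across, 85 mm high, standing on the riser's roof; leave alone. Origin: centre of its underside
- white_bottle: small white bottle with red cap, 38 mm across, 72 mm high, standing on the riser's roof; leave alone. Origin: centre of its underside
- panel: small painted and gilded wooden panel, 150 x 115 x 22 mm, lying on the bench; leave alone. Origin: centre of its underside
- jar: clear jar with black lid, 60 mm across, 80 mm high, standing on the bench; leave alone. Origin: centre of its underside
Not all that is in view belongs to the job. What is shaped like the tray but green is not meant. What is shaped like the rod but blue is not meant.

How it is judged:
By the outcome, as a careful person would: the job done as asked, in the order asked, and still so for the second after the job is handed in, with the robot touching nothing.
It also fails if it takes over 72 s, if anything falls off the work surface, if the arm or the gripper's body presses on something with over 40 N, if the wrist force passes 120 N, or if a joint passes its speed limit or range.

## Working session

There is one attempt and no reset: what is moved stays moved. The work goes in short steps, each a Python script; the robot and the scene stay as the last script left them, time stands still between calls to the robot, and variables do not carry over. Pictures are saved under pics/ and viewed, at most 10 in all, crops included, and the job is handed in when it is done.

```bash
ls; mkdir -p pics
cat > h.py <<'E'
import numpy as np, cv2
from workcell import *
from scipy.spatial.transform import Rotation as R
def save(n,f,crop=None,s=1):
    im=cams.snapshot(n)
    if crop: im=im[crop[1]:crop[3],crop[0]:crop[2]]
    if s!=1: im=cv2.resize(im,None,fx=s,fy=s,interpolation=cv2.INTER_CUBIC)
    cv2.imwrite('pics/'+f,im[:,:,::-1])
def px(info,u,v,z):
    V=np.array(info['view']);Rm=V[:3,:3];t=V[:3,3]
    o=-Rm.T@t; d=Rm.T@np.array([(u-info['cx'])/info['fx'],(v-info['cy'])/info['fy'],1])
    return o+d*(z-o[2])/d[2]
def proj(info,p):
    c=np.array(info['view'])@np.r_[p,1]; return np.array([info['fx']*c[0]/c[2]+info['cx'],info['fy']*c[1]/c[2]+info['cy']])
def down(yaw): # tool z down, tool x at angle yaw
    c,s=np.cos(yaw),np.sin(yaw)
    return R.from_matrix(np.array([[c,s,0],[s,-c,0],[0,0,-1]])).as_rotvec()
E
python3 - <<'E'
from h import *
save('top','top.png');save('scene','scene.png')
for n in('top','scene'):
    i=cams.camera_info(n);V=np.array(i['view']);print(n,i['fx'],-V[:3,:3].T@V[:3,3],V[2,:3])
print(read_tcp_rot(),read_time())
E
```

```text
pics
top 569.0611611673319 [0.35410578 0.03194799 1.33353224] [ 0.14536225  0.02643737 -0.98902522]
scene 529.629697060265 [ 1.37798546 -0.48800239  0.86663628] [-0.6626491   0.42849986 -0.61423452]
[-6.54432634e-01 -3.07229175e+00  1.64541146e-03] 0.1
```

View pics/top.png

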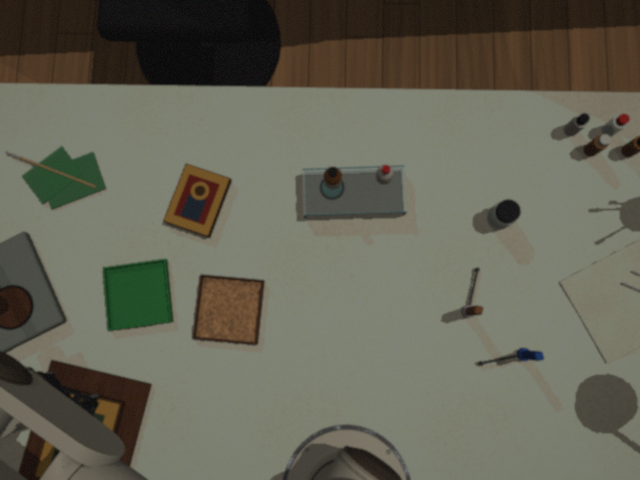

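View pics/scene.png

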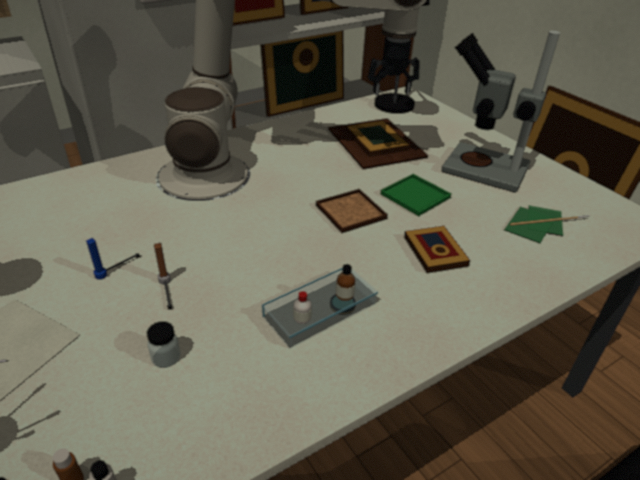

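Candidates: rod — brown-handled at top (472,310) vs blue at (530,355) → brown. Tray — cork (229,310) vs green (138,295) → cork. Lens — round disc at (332,187) under the riser. Next is a close crop to check these.

Run:
```python
from h import *
im=cv2.imread('pics/top.png')
a=cv2.resize(im[150:235,290:420],None,fx=6,fy=6,interpolation=cv2.INTER_CUBIC)[:,:780]
cv2.imwrite('pics/c1.png',cv2.convertScaleAbs(a,alpha=1.6))
b=im[255:375,440:560]; c=im[265:355,185:275]
b=cv2.resize(b,(400,400),interpolation=cv2.INTER_CUBIC);c=cv2.resize(c,(400,400),interpolation=cv2.INTER_CUBIC)
cv2.imwrite('pics/c2.png',cv2.convertScaleAbs(np.hstack([b,c]),alpha=1.5))
```

```text
(no output)
```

View pics/c1.png

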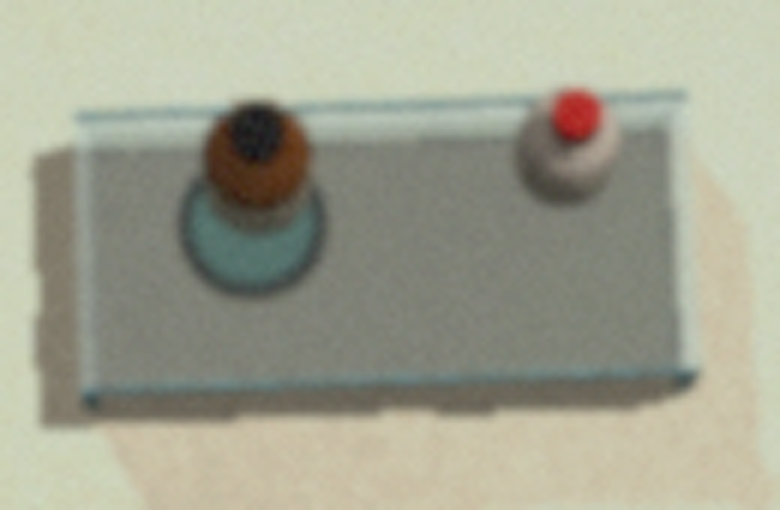

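View pics/c2.png

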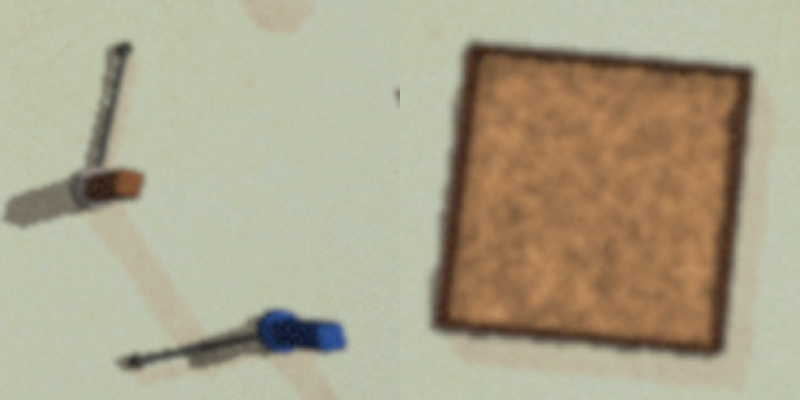

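Run:
```python
from h import *
i=cams.camera_info('top')
def P(U,V,s,o,z): return px(i,(U+.5)/s-.5+o[0],(V+.5)/s-.5+o[1],z)[:2]
r=[P(*c,6,(290,150),.04) for c in[(90,394),(692,375),(685,95),(78,115)]]
print('riser',np.round(r,4),np.mean(r,0)); f=r[0]-r[1];b=r[3]-r[2];print([np.linalg.norm(r[k]-r[k-1]) for k in range(4)],[np.arctan2(-v[0],v[1]) for v in (f,b)])
print('lens',P(254,225,6,(290,150),.012),P(182,225,6,(290,150),.014),P(326,225,6,(290,150),.014),P(254,297,6,(290,150),.014))
s=10/3;o=(440,255)
t=P(122,47,s,o,.01);ft=P(93,187,s,o,.018);h=P(127,184,s,o,.11);print('rod',t,ft,h,np.linalg.norm(t-h),np.linalg.norm(t-ft))
s=40/9;o=(185,265)
c=np.array([P(u-400,v,s,o,.018) for u,v in[(470,45),(750,70),(720,350),(437,327)]]);print('tray',c.round(3),c.mean(0))
am=P(256,130,6,(290,150),.125);print('amber',am,'white',P(577,115,6,(290,150),.112))
print('panel', [px(i,u,v,.022)[:2].round(3) for u,v in[(186,164),(231,178),(210,237),(164,223)]],'jar',px(i,508,211,.08))
```

```text
riser [[ 0.6178  0.109 ]
 [ 0.6304 -0.1228]
 [ 0.7417 -0.1195]
 [ 0.7289  0.1172]] [ 0.67969569 -0.00404225]
[np.float64(0.11142145970069364), np.float64(0.2322031685423152), np.float64(0.11140160679445038), np.float64(0.23704324156051665)] [np.float64(0.054143399799507885), np.float64(0.05400860189876926)]
lens [0.69335359 0.04759914] [0.69224501 0.07614679] [0.69343474 0.0190323 ] [0.66360862 0.0468693 ]
rod [ 0.5060279  -0.29240271] [ 0.40805758 -0.26945593] [ 0.40674645 -0.26995523] 0.10178749434457196 0.10062174964021112
tray [[0.476 0.349]
 [0.466 0.201]
 [0.321 0.211]
 [0.329 0.358]] [0.39807403 0.27976917]
amber [0.69994524 0.04639093] white [ 0.7117416  -0.07148785]
panel [array([0.74 , 0.398]), array([0.708, 0.288]), array([0.565, 0.331]), array([0.596, 0.442])] jar [ 0.6292996  -0.34729013  0.08      ]
```

Run:
```python
from h import *
yr=np.arctan2(-.0229,.098)
for y in(yr,yr+np.pi):
    for p,yy in(([.407,-.27,.081],0),([.585,.04,.09],.284),([.42,.03,.09],.284)):
        q=solver.inverse_kinematics(p,down(y+yy));print(y,None if q is None else np.round(q,2))
```

```text
-0.22955448269650977 [-0.74  0.1   1.86 -0.    1.18  1.06]
-0.22955448269650977 [-0.06  0.28  1.62 -0.    1.23  1.45]
-0.22955448269650977 [-0.11 -0.05  2.   -0.    1.19  1.4 ]
2.9120381708932834 [-0.74  0.1   1.86  0.    1.18 -2.08]
2.9120381708932834 [-0.06  0.28  1.62 -0.    1.23 -1.69]
2.9120381708932834 [-0.11 -0.05  2.   -0.    1.19 -1.74]
```

Run:
```python
from h import *
yr=-.2296
arm.move_ptp([.407,-.27,.2],down(yr))
i=cams.camera_info('wrist');save('wrist','w1.png')
for p in([.407,-.27,.11],[.5055,-.2925,.008],[.408,-.27,.018]):print(proj(i,p).round(0))
print(read_time())
```

```text
[322. 268.]
[322.  80.]
[322. 224.]
3.0167
```

View pics/w1.png

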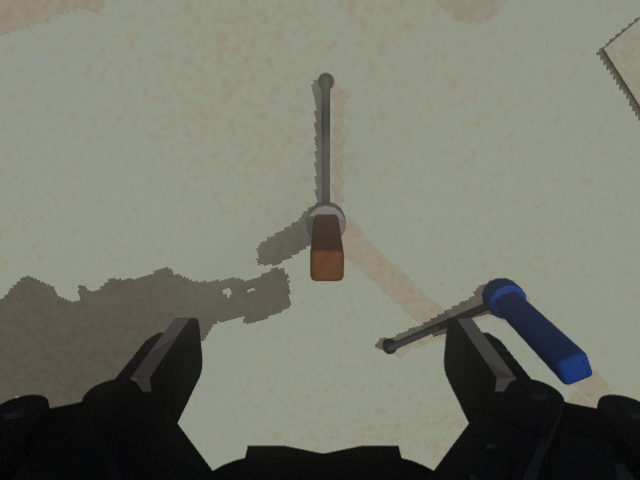

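The brown rod is under the gripper, handle top (327,265), foot (324,224), cap (326,80), about 2 mm to the right of the prediction. The blue rod at (503,295) stays clear of the fingers.

Run:
```python
from h import *
yr=-.2296
p=np.array([.407-.0004,-.27-.002,.081])
arm.move_straight(p,speed=.15)
f0=read_ft_force();arm.grip(.0,60)
print(read_gripper_width(),read_finger_force(),read_tcp_pos(),read_ft_force()-f0)
arm.move_straight(p+[0,0,.03],speed=.1)
th=.17
Rd=R.from_rotvec(down(yr)); yax=np.array([-np.sin(yr),np.cos(yr),0])
Rt=R.from_rotvec(yax*th)*Rd
arm.move_straight(p+[0,0,.03],Rt.as_rotvec(),speed=.1)
arm.move_straight(p+[0,0,.019],speed=.05)
arm.sleep(.3)
hit=arm.move_straight(p+[0,0,.005],speed=.012,force_limit=1.5)
z=read_tcp_pos()[2];print(hit,z,'delta',(.1*np.sin(th)+.0755*np.cos(th)+.0055-z)/np.cos(th),read_ft_force())
arm.move_straight(p+[0,0,.03],speed=.1)
save('wrist','w2.png')
arm.move_straight(p+[0,0,.04],Rd.as_rotvec(),speed=.1)
print(read_time())
```

```text
0.01752449766173718 58.85402977466583 [ 0.40670236 -0.27193891  0.08120752] [-0.47239183  2.56119598  5.18597234]
True 0.09605087901362455 delta 0.0007903995890577474 [-1.90192081  0.36538708  4.21001661]
7.2167
```

View pics/w2.png

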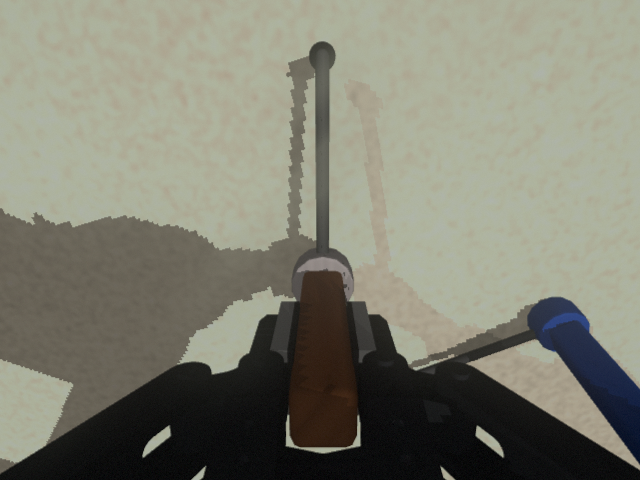

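The rod sits straight in the grip, cap at (322,55). I'll touch a second time to confirm the cap height, then enter the gap.

```bash
cat >> h.py <<'E'
ya=.054; xr=np.array([np.cos(ya),np.sin(ya),0]); L=np.array([.6934,.0476,0]); ZG=.0812
E
python3 - <<'E'
from h import *
import sys
yr=-.2296;th=.17
p=np.array([.4066,-.272,.081])
Rd=R.from_rotvec(down(yr)); yax=np.array([-np.sin(yr),np.cos(yr),0]); Rt=R.from_rotvec(yax*th)*Rd
arm.move_straight(p+[0,0,.022],Rt.as_rotvec(),speed=.08)
arm.sleep(.2)
hit=arm.move_straight(p+[0,0,.006],speed=.015,force_limit=2)
z=read_tcp_pos()[2];d=(.1*np.sin(th)+(ZG-.0055)*np.cos(th)+.0055-z)/np.cos(th);print(hit,z,'delta',d)
arm.move_straight(p+[0,0,.05],Rd.as_rotvec(),speed=.15)
if not(hit and -.001<d<.0025): sys.exit('check')
h=L-.108*xr
zt=ZG+.0175-d
s=h-.11*xr
arm.move_ptp([s[0],s[1],.13],down(ya))
arm.move_straight([s[0],s[1],zt],speed=.1)
arm.sleep(.2)
b=arm.move_straight([h[0],h[1],zt],speed=.08,force_limit=3)
print('entry',b,read_tcp_pos()-[h[0],h[1],zt])
if b: sys.exit()
arm.sleep(.2);f0=read_ft_force()
b=arm.move_straight([h[0],h[1],zt-.009],speed=.01,force_limit=1.5)
print('lower',b,'cap z',read_tcp_pos()[2]-ZG+d,read_ft_force()-f0,read_time())
i=cams.camera_info('wrist');save('wrist','w3.png');print(proj(i,L+[0,0,.011]),proj(i,L-.008*xr+[0,0,.016]))
E
```

```text
True 0.09601853103939498 delta 0.0010232206870653857
entry False [-2.61407283e-04  5.32325953e-06  1.07608586e-04]
lower True cap z 0.011104181273509362 [-0.26383056 -0.06786028  5.69877984] 12.9833
[320.27195258  37.30220795] [320.26250445  55.93449915]
```

View pics/w3.png

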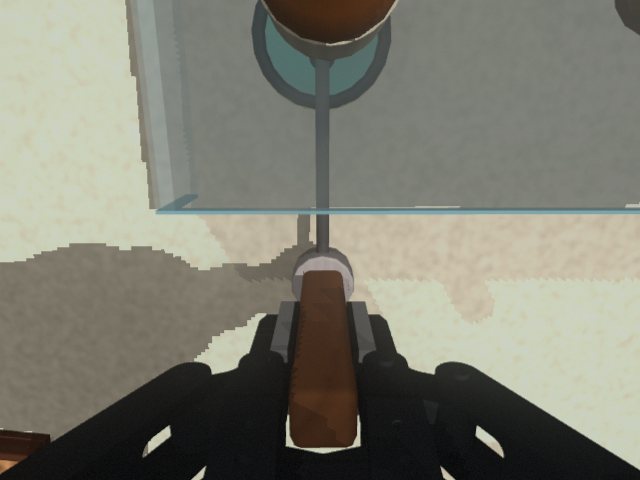

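The cap, (322,60), is inside the dish, rim about (255–390, up to 105), touching the glass at the expected 11 mm. I'll ease off the pressure and pull.

Run:
```python
from h import *
p=np.array(read_tcp_pos()); f1=read_ft_force()
arm.move_straight(p+[0,0,.0004],speed=.01);arm.sleep(.2)
f2=read_ft_force();print(f2-f1)
q=np.array(read_tcp_pos())
b=arm.move_straight(q-.02*xr,speed=.03,force_limit=4);print(b,read_ft_force()-f2,read_tcp_pos()-q)
if not b:
    b=arm.move_straight(q-.185*xr,speed=.07,force_limit=4);print(b,read_ft_force()-f2,read_tcp_pos()-q)
print(read_time())
save('wrist','w4.png')
i=cams.camera_info('wrist');print(proj(i,L-.174*xr+[0,0,.014]))
```

```text
[ 1.50063573  1.15002281 -4.60717019]
False [-2.93921745 -1.39593899  2.49054681] [-2.01126518e-02 -1.07997502e-03  1.34470332e-05]
True [-1.64712156 -1.59902839  3.20297179] [-0.02063786 -0.00113408 -0.00015542]
14.6
[320.99782424 355.30953882]
```

View pics/w4.png

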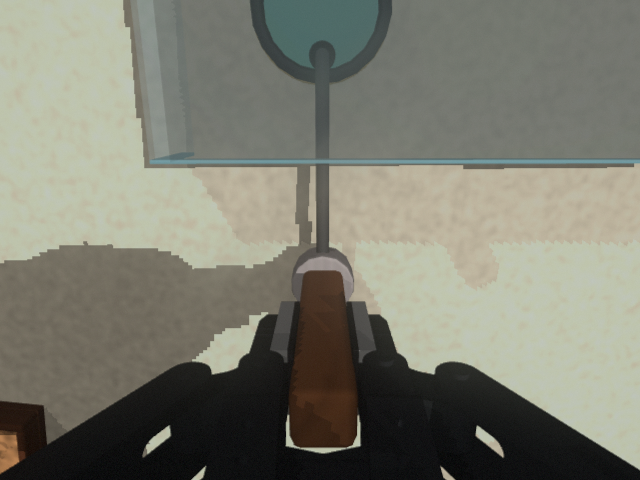

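The lens came along: the cap at (322,52) is against the near rim, (322,75). The stop was just the start transient, so I'll continue with a higher limit.

Run:
```python
from h import *
q=np.array(read_tcp_pos())
b=arm.move_straight(q-.165*xr,speed=.05,force_limit=7);print(b,read_tcp_pos()-q,read_ft_force())
arm.sleep(.2)
print(read_tcp_pos(),read_time())
save('wrist','w5.png')
```

```text
False [-1.64696427e-01 -8.90464665e-03  2.32877780e-05] [ 2.30064382 -0.74393897  1.69930932]
[0.39996522 0.03170201 0.09144707] 18.3
```

View pics/w5.png

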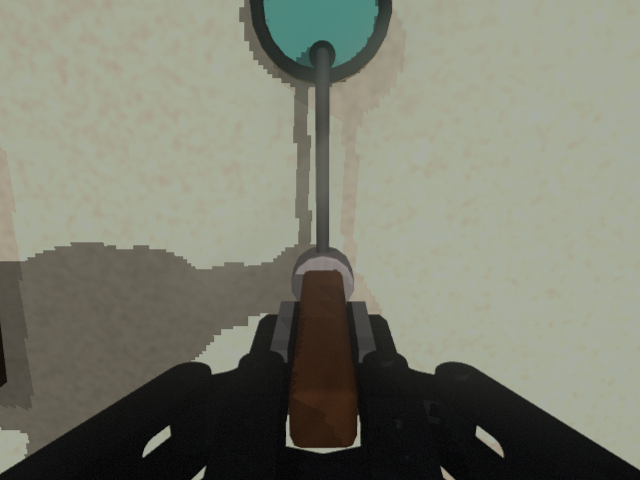

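The lens is clear of the riser, cap (322,52) still in its rim. Now set the rod down and locate the lens.

Run:
```python
from h import *
q=np.array(read_tcp_pos()); lens=q+.1195*xr; print('pred',lens[:2])
arm.move_straight(q+[0,0,.05],speed=.1)
yp=-.35;t=np.array([.38,-.15,.11])
arm.move_ptp(t,down(yp));arm.move_straight([t[0],t[1],ZG+.006],speed=.08);arm.sleep(.2)
b=arm.move_straight([t[0],t[1],ZG-.0005],speed=.012,force_limit=2.5);print('down',b,read_tcp_pos()[2]-ZG)
arm.grip(.06);arm.sleep(.1);arm.move_straight([t[0],t[1],.2],speed=.15)
arm.move_ptp([lens[0]-.04,lens[1],.2],down(ya));arm.grip(.074);arm.sleep(.1)
i=cams.camera_info('wrist');im=cams.snapshot('wrist');cv2.imwrite('pics/w6.png',im[:,:,::-1])
h=cv2.cvtColor(im,cv2.COLOR_RGB2HSV);m=cv2.inRange(h,(78,70,40),(100,255,255))
n,_,st,ce=cv2.connectedComponentsWithStats(m);k=1+np.argmax(st[1:,4]);print(st[k],ce[k],px(i,*(st[k][:2]+st[k][2:4]/2),.011),read_time())
i=cams.camera_info('top');im=cams.snapshot('top');cv2.imwrite('pics/t6.png',im[:,:,::-1])
```

```text
pred [0.51926176 0.03815866]
down True -2.0590989638968882e-05
[ 291  135   66   67 3409] [323.4561455  168.50806688] [0.51973652 0.03779809 0.011     ] 23.725
```

Run:
```python
from h import *
import sys
l=np.array([.5196,.038])
arm.move_straight([*l,.07],speed=.15)
arm.move_straight([*l,.034],speed=.06);arm.sleep(.2)
b=arm.move_straight([*l,.010],speed=.012,force_limit=3);z0=read_tcp_pos()[2];print('touch',b,z0)
if not b: sys.exit()
z=z0+.005
arm.move_straight([*l,z],speed=.02)
arm.grip(0,30);print(read_gripper_width(),read_finger_force(),read_time(),read_tcp_pos())
arm.move_straight([*l,z+.005],speed=.02)
print(read_gripper_width(),read_finger_force())
i=cams.camera_info('wrist');save('wrist','w7.png')
```

```text
touch True 0.01601374641852203
0.05875030577202815 30.953552657738328 27.8833 [0.51955865 0.03803279 0.02123261]
0.05901276541709828 32.39000279456377
```

Run:
```python
from h import *
import sys
z=.0212;l=np.array([.5196,.038]);t=np.array([.398,.280])
arm.move_straight([*l,.12],speed=.1)
print(read_gripper_width(),read_finger_force())
if read_gripper_width()<.055: sys.exit('lost')
arm.move_ptp([*t,.12],down(-.067))
arm.move_straight([*t,z+.012],speed=.07);arm.sleep(.3)
b=arm.move_straight([*t,z+.0045],speed=.01,force_limit=2.5);print('place',b,read_tcp_pos()[2]-z,read_ft_force())
arm.sleep(.2);arm.grip(.072);arm.sleep(.2)
arm.move_straight([*t,.12],speed=.1)
arm.move_ptp([.3,.05,.3],down(0))
a=cams.snapshot('top')[140:380,180:580];print(read_time())
c=cams.snapshot('scene')[220:440,60:460]
f=lambda m:cv2.resize(m,(640,int(m.shape[0]*640/m.shape[1])))
v=cv2.resize(np.vstack([f(a),f(c)]),(500,575));cv2.imwrite('pics/fin.png',cv2.convertScaleAbs(v[:,:,::-1],alpha=1.3))
```

```text
0.05859878219561881 32.406697953119874
place True 0.0050671660506015105 [-0.10866542 -0.10282326  6.06481359]
35.825
```

View pics/fin.png

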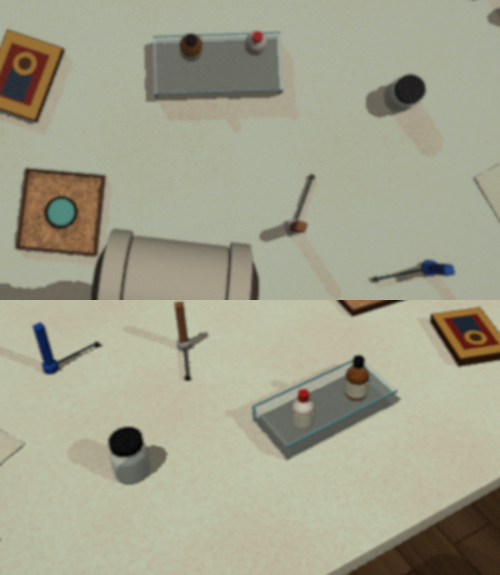

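The lens lies flat in the middle of the cork tray (62,212). The rod stands on the bench (298,227), and the bottles, jar and panel haven't moved.

```bash
python3 -c "
from workcell import *
print(arm.close_job())"
```

```text
the job is handed in; nothing more can be done
None
```

The job is handed in: I drew the lens out with the rod, stood the rod on the open bench, and laid the lens flat in the cork tray, finishing at about 36 s of the 72 s allowed.

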